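# Date-stamp two panels of a storage tin and put it in its matching tray

## Task

Push the mint-lidded tin's yellow panel squarely against the red pad of the date stamp, so that the middle of the panel meets the middle of the pad and the pad goes fully home; then draw back, turn the tin and stamp its blue panel the same way. Then set the tin down gently, upright and flat, inside the tray that matches its lid, and let go. Keep the tin upright throughout and leave the canister and the jars where they stand.

Things in the scene. Friction and masses are not known exactly. Their poses are not given: they have to be found in the camera images.
- tin: loose metal tin standing upright on the table, any yaw; 90 mm (its x) by 56 mm (its y), 120 mm tall, 0.25 to 0.5 kg, straight sides; the top 18 mm is the fixed mint lid, flush with the sides. Origin at the centre of its underside, z up. Grasp it across the 56 mm near the top, so that the fingers pass above the stamp
- yellow_panel (a point): centre of the yellow panel (44 mm wide, 42 mm tall) on the tin's narrow +x end: at x +45, y 0, z +45 mm in the tin's frame; axes as the tin's
- blue_panel (a point): centre of the blue panel (44 mm wide, 42 mm tall) on the tin's long +y side: at x 0, y +28, z +45 mm in the tin's frame; axes as the tin's
- stamp: black date stamp in a fixed bench stand, 80 mm wide, 67 mm high (brass wheels on top to 73 mm). Origin at the centre of its underside, on the table; x points from the pad into the stamp, roughly away from the robot; z up. Its body's front is 50 mm and its base plate's 45 mm before the origin (-x), clear of a tin pressed on the pad
- pad_face (a point): centre of the front face of the stamp's red pad (36 mm wide, 30 mm tall; its grey backing 40 x 34 mm); at rest 75 mm before the stamp's origin (-x) and 45 mm above the table; axes as the stamp's; it moves with the pad
- pad (a joint): how far the spring-loaded pad is pushed in along the stamp's +x, in m: 0 at rest, hard stop at 0.012; a press counts from 0.008. The spring takes 1.5 N to start and about 5 N at the stop, and pushes the pad out again
- mint_tray: fixed open mint-green tray, 124 mm (its x) by 90 mm (its y) outside, 25 mm high, walls 5 mm, floor 5 mm thick (inside 114 x 80 mm); origin at the centre of its underside, z up; the tin belongs in this one, standing with its long side along the x of the tray, either way round
- red_tray: fixed open red tray, 124 mm (its x) by 90 mm (its y) outside, 25 mm high, walls 5 mm, floor 5 mm thick (inside 114 x 80 mm); origin at the centre of its underside, z up; not for this tin
- canister: loose tall clear canister with a red lid, 88 mm diameter at the lid, 240 mm tall, 0.7 kg, origin at the centre of its underside; a bystander, leave it where it stands
- jar_a: dark red-brown, white-capped loose filled round jar, 71 mm diameter, 98 mm tall, 0.4 kg, origin at the centre of its underside; a bystander, leave it where it stands
- jar_b: orange, green-capped loose filled round jar, 71 mm diameter, 98 mm tall, 0.4 kg, origin at the centre of its underside; a bystander, leave it where it stands
- jar_c: pale cream, white-capped loose filled round jar, 71 mm diameter, 98 mm tall, 0.4 kg, origin at the centre of its underside; a bystander, leave it where it stands
Things that resemble listed ones, but are neither listed nor needed, are in the scene too. Leave any purple look-alike of the tin alone.

How it is judged:
By the outcome, as a careful person would: the job done as asked, in the order asked, and still so for the second after the job is handed in, with the robot touching nothing.
It also fails if it takes over 72 s, if anything falls off the work surface, if the arm or the gripper's body presses on something with over 40 N, if the wrist force passes 120 N, or if a joint passes its speed limit or range.

## Robot

A 6-joint arm with a two-finger parallel gripper is mounted at the origin on the work surface. World frame = base frame: x ahead of the robot, y to its left, z up, the work surface at z = 0. Lengths are in mm, angles in rad, forces in N, time in s.
With the tool pointing down it reaches from about 275 to 1000 mm from the base axis. Payload 8.4 kg.
Tool frame: the origin (TCP) lies between the finger pads; the fingertips stand 17 mm ahead of it and the grasp point (between the pads) lies 2 mm behind it; z points along the fingers, y is the line along which they close (so a half turn about z gives the same grasp; the last joint's range is limited). The gripper opens to 85 mm and grips with 20 to 120 N. Pads are 22 mm wide; open, the fingers measure 114 mm over their backs; the gripper's body (76 mm by 85 mm) begins 54 mm behind the grasp point. The pads swing forward as they close: fully open they stand 13 mm farther back than shut.
Start: joints at [1.243, 0.353, 1.633, -0, 1.155, -0.002], TCP at [200.04, 592.125, 248.281] pointing down, gripper open.
Joint ranges: [-2.63, 2.63], [-0.92, 2.1], [0.06, 2.66], [-1.3, 4.44], [0, 2.69], [-3.02, 3.02]. Speed limits (rad/s): [2.22, 2.22, 2.79, 3.14, 3.14, 3.14].

## Interface

Orientations are given as [roll, pitch, yaw] about the fixed x, y, z axes, in that order (R = Rz(yaw) Ry(pitch) Rx(roll)).
In Python, from rig import sense, grab_frame, sign_off gives the robot as it stands. The module is installed in compiled form; this text tells all that it offers.
- The arm moves only by the tool send_rows, never from a script. Its argument "moves" is a list that holds one entry, the list of rows, each a list of 7 numbers: the shift along the world's x, y, z in m, then the turn, a rotation vector about the world's x, y, z in rad, then the opening, from -1 (shut) to 1 (fully open). In form: [[[dx, dy, dz, rx, ry, rz, jaw], ...]]. A call has 1 to 10 rows; each row shifts and turns the commanded pose from where the row before left it; what a row does not reach is not made up. A row lasts 1/10 s, in which the tool goes at most 50 mm and 8.59 degrees, less where a joint would pass 70% of its speed; a pose out of reach is approached as far as the arm can. A call with a gripper value outside its range is refused whole. The fingers move at their own pace and stop on an object; "grip_force" is the grip in N (left out, the last holds). Time passes only in rows, so rows that do not move let the fingers close. It gives the time, the measured TCP pose, the force, the opening and the grip force at its end, in the units of the state.
- sense(): the state, without advancing time (a new reading comes with each control period).
- grab_frame(name): name is "scene" or "side" or "wrist"; returns a dict with "img" (384x512x3 uint8, red, green, blue), "mtx" (3x3 intrinsics, pixels), "dist" ([k1, k2, p1, p2, k3] as OpenCV has them; the pictures are not rectified), "rvec" (rotation vector, rad) and "tvec" (3), from world to camera coordinates, as OpenCV has them; the wrist camera has in their place "T_tool_cam" (4x4, takes a point from camera to tool coordinates, whose origin is the TCP and whose axes are the flange's). Camera axes: x right, y down, z forward; pixel columns grow to the right and rows downward; lengths in mm; the calibration is good to about 2 mm. A picture is of the moment at which its call begins: read the wrist's pose just before it. There is no depth.
- sign_off(): hands the job in; it is judged then, once.
The state is a dict: "clock": time; "qpos": joint angles; "qvel": joint speeds; "joint_efforts": joint torques, N m; "eef_pos": TCP position; "tcp_rot": TCP orientation; "contact_force": force on the tool from outside, world axes, zero at the start; "wrist_torque": the same for the moment, N m; "opening": opening from 0.0 (shut) to 1.0 (fully open); "grasp_force": force on a finger pad.
Only numpy, scipy, OpenCV 4.12 (cv2) and the standard library are available. Lean on these libraries where they do the work, as an engineer would, in place of code of your own. Each camera call takes 0.05 s, during which the arm holds its last target. There are 200 camera calls.

## Working session

There is one attempt and no reset: what is moved stays moved. The work goes in short steps, Python scripts to look and compute and a tool call to move; the robot and the scene stay as the last step left them, time stands still between calls to the robot, and variables do not carry over. Pictures are saved under pics/ and viewed, at most 13 in all, crops included, and the job is handed in when it is done.

Besides the shell and the picture viewer there is one more tool, called as name(argument=value, ...) on one line, values as JSON. send_rows: Moves the arm, as the interface text tells. Its arguments: {"type":"object","properties":{"moves":{"type":"array"},"grip_force":{"type":"number"}},"required":["moves"]}

```bash
mkdir -p pics; cat > h.py <<'E'
import numpy as np, cv2, pickle
from rig import sense, grab_frame
def snap(n,tag):
    s=sense(); f=grab_frame(n); f['s']=s
    pickle.dump(f,open(f'pics/{tag}.pkl','wb')); cv2.imwrite(f'pics/{tag}.png',f['img'][...,::-1]); return f
def load(tag): return pickle.load(open(f'pics/{tag}.pkl','rb'))
def ray(f,uv):
    uv=np.array(uv,float).reshape(-1,1,2)
    d=cv2.undistortPoints(uv,f['mtx'],f['dist']).reshape(-1,2); d=np.c_[d,np.ones(len(d))]
    R=cv2.Rodrigues(np.array(f['rvec'],float))[0]; t=np.array(f['tvec'],float).ravel()
    return -R.T@t, d@R
def plane(f,uv,z):
    c,d=ray(f,uv); return c+d*((z-c[2])/d[:,2])[:,None]
def proj(f,P):
    return cv2.projectPoints(np.array(P,float).reshape(-1,1,3),np.array(f['rvec'],float),np.array(f['tvec'],float),f['mtx'],f['dist'])[0].reshape(-1,2)
E
python3 - <<'E'
from h import *
a=snap('scene','sc0');b=snap('side','si0')
cv2.imwrite('pics/both.png',cv2.resize(np.vstack([a['img'],b['img']])[...,::-1],None,fx=.78,fy=.78))
for f in(a,b): print(ray(f,[[256,192]]))
print(a['s'])
E
```

```text
(array([1518.77531281,  785.3729792 , 1032.29130231]), array([[-0.6348894 , -0.50465731, -0.58531511]]))
(array([   4.83539094, -985.02288992, 1019.73883168]), array([[ 0.33789573,  0.65346981, -0.67786016]]))
{'clock': 0.0, 'qpos': array([ 1.24257176e+00,  3.53670844e-01,  1.63416272e+00, -3.42480894e-06,
        1.15520593e+00, -2.38934592e-03]), 'qvel': array([ 0.00176453,  0.00138142,  0.00135922,  0.00218813, -0.00195539,
        0.00101444]), 'joint_efforts': array([ 1.96560732e-04, -6.05256701e+01, -3.42079389e+01,  6.06044205e-05,
        8.94427387e-03, -4.36610918e-06]), 'eef_pos': array([199.9050704 , 591.66970768, 247.53526619]), 'tcp_rot': array([-3.14014581e+00, -3.25723926e-07,  2.81575882e+00]), 'contact_force': array([-0.72399637, -0.14772166, -0.77698478]), 'wrist_torque': array([0.02175144, 0.00803714, 0.03612991]), 'grasp_force': 0.0, 'opening': 1.0015380982888122}
```

View pics/sc0.png

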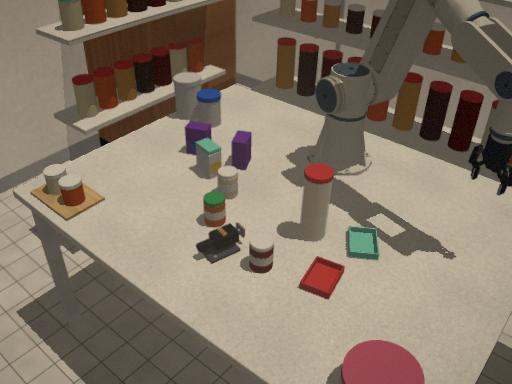

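View pics/si0.png

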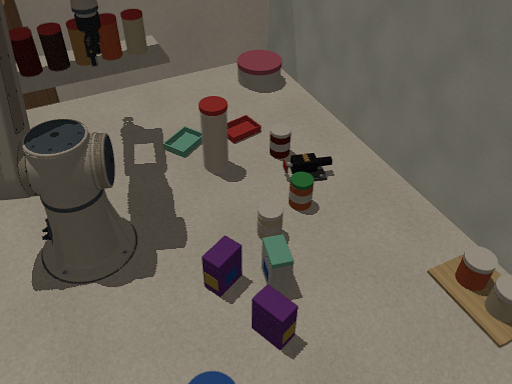

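Scene view: tin at about (208,158), stamp (220,242), mint tray (363,242), canister (317,205), jars (261,253), (215,208), (228,182). Side view: tin (277,262), stamp (305,165), tray (184,141).

```bash
cat >> h.py <<'E'
def mask(f,h0,h1,s0,v0,box=None):
    h=cv2.cvtColor(f['img'],cv2.COLOR_RGB2HSV); m=cv2.inRange(h,(h0,s0,v0),(h1,255,255))
    if box: k=np.zeros_like(m); x0,y0,x1,y1=box; k[y0:y1,x0:x1]=255; m&=k
    return m
def blobs(m,amin=15):
    c,_=cv2.findContours(m,cv2.RETR_EXTERNAL,cv2.CHAIN_APPROX_NONE)
    return sorted([x for x in c if cv2.contourArea(x)>=amin],key=cv2.contourArea,reverse=True)
E
python3 - <<'E'
from h import *
for t,bt,btr in(('sc0',(190,130,230,160),(340,220,390,265)),('si0',(255,230,300,272),(160,125,208,158))):
    f=load(t)
    for nm,b,z in(('lid',bt,110),('tray',btr,25)):
        for c in blobs(mask(f,70,90,60,50,b))[:2]:
            r=cv2.minAreaRect(plane(f,c.reshape(-1,2).astype(float),z)[:,:2].astype(np.float32)); print(t,nm,cv2.contourArea(c),r)
A=load('sc0');B=load('si0')
print('canister',plane(A,[[318,173]],240),plane(B,[[213,105]],240))
for n,u,v in(('jara',[262,242],[280,132]),('jarb',[215,199],[302,180]),('jarc',[228,173],[270,212])): print(n,plane(A,[u],98),plane(B,[v],98))
print('stamp',plane(A,[[220,242]],35),plane(B,[[305,165]],35))
c=[cv2.resize(A['img'][110:280,170:290],None,fx=3.3,fy=3.3,interpolation=2),cv2.resize(B['img'][120:290,240:360],None,fx=3.3,fy=3.3,interpolation=2)]
cv2.imwrite('pics/crop.png',np.hstack(c)[...,::-1])
E
```

```text
sc0 lid 222.5 ((410.1119079589844, -329.48321533203125), (109.17597961425781, 63.954105377197266), 76.43108367919922)
sc0 tray 834.5 ((411.9121398925781, 332.9525451660156), (146.61483764648438, 90.58049011230469), 31.977779388427734)
si0 lid 660.5 ((409.9373779296875, -321.03973388671875), (101.37770080566406, 57.27996063232422), 75.99076080322266)
si0 tray 676.0 ((393.4395751953125, 315.9040832519531), (144.2452392578125, 109.44473266601562), 31.464111328125)
canister [[467.64191899 178.72846759 240.        ]] [[449.79993139 166.39887619 240.        ]]
jara [[681.81122905 146.58689919  98.        ]] [[665.90606329 129.5492496   98.        ]]
jarb [[619.95664029 -94.24815631  98.        ]] [[ 608.25532163 -108.58560982   98.        ]]
jarc [[ 482.38836991 -162.61265271   98.        ]] [[ 462.63953415 -184.39310525   98.        ]]
stamp [[708.69538728   7.2655008   35.        ]] [[695.93930606  10.53098157  35.        ]]
```

View pics/crop.png

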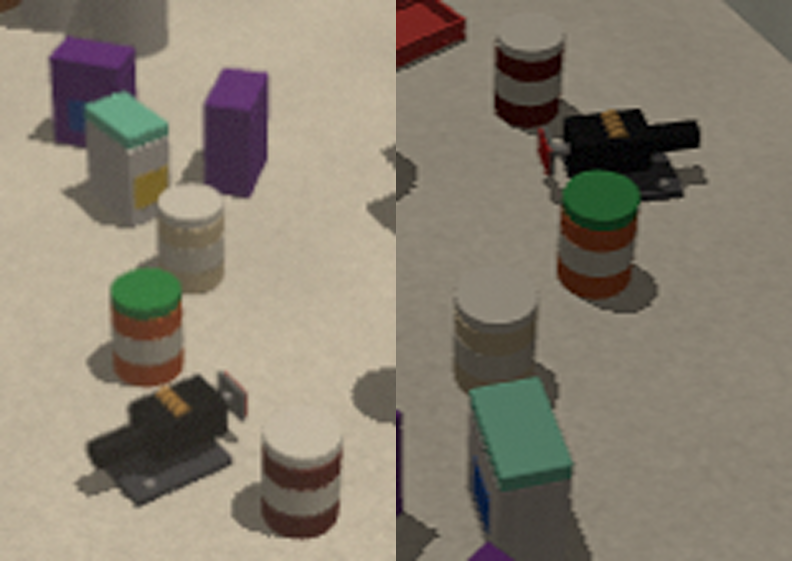

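Crop shows yellow on the tin's +y-facing end, blue on its -x-facing side (tin yaw about 76°); the red pad faces the robot/left, stamp handle pointing away with some -y.

```bash
cat >> h.py <<'E'
from scipy.spatial.transform import Rotation as Ro
def wrist(tag):
    f=snap('wrist',tag); s=f['s']; T=np.eye(4); T[:3,:3]=Ro.from_euler('xyz',s['tcp_rot']).as_matrix(); T[:3,3]=s['eef_pos']
    W=np.linalg.inv(T@np.array(f['T_tool_cam'])); f['rvec']=cv2.Rodrigues(W[:3,:3])[0]; f['tvec']=W[:3,3]
    pickle.dump(f,open(f'pics/{tag}.pkl','wb')); return f
E
python3 - <<'E'
from h import *
f=wrist('w0'); print(f['T_tool_cam'].round(3),f['mtx'],ray(f,[[256,192],[0,192],[256,0]]))
A=load('sc0');B=load('si0')
for t,b in((A,(225,215,260,250)),(B,(275,150,300,185))):
    for c in blobs(mask(t,0,8,100,50,b)|mask(t,170,180,100,50,b),4)[:2]: m=c.reshape(-1,2).mean(0); print(m,plane(t,[m],45))
# handle tip, base
print(plane(A,[[198.5,246]],55),plane(B,[[331,160]],55))
E
```

```text
[[-1.00000e-03 -9.47000e-01 -3.22000e-01  8.39470e+01]
 [ 1.00000e+00 -1.00000e-03 -1.00000e-03 -1.65000e-01]
 [ 0.00000e+00 -3.22000e-01  9.47000e-01 -1.25296e+02]
 [ 0.00000e+00  0.00000e+00  0.00000e+00  1.00000e+00]] [[282.98201037   0.         254.32424481]
 [  0.         282.98201037 191.24924356]
 [  0.           0.           1.        ]] (array([120.37584271, 618.59617879, 372.94593253]), array([[ 0.30846188, -0.09981908, -0.94600715],
       [ 0.0214376 , -0.94707998, -0.94459679],
       [-0.296224  ,  0.10460377, -1.16285448]]))
[284.35714286 165.        ] [[629.44171762  29.08590639  45.        ]]
[[779.45786527 -12.86121249  55.        ]] [[770.0240276  -24.18373406  55.        ]]
```

send_rows(moves=[[[0, 0, 0.05, 0, 0, 0, 1], [0.02, -0.04, 0.03, 0, 0, 0, 1], [0.02, -0.045, 0.02, 0, 0, 0, 1], [0.02, -0.045, 0.015, 0, 0, 0, 1], [0.02, -0.045, 0.015, 0, 0, 0, 1], [0.02, -0.045, 0.01, 0, 0, 0, 1], [0.02, -0.045, 0.01, 0, 0, 0, 1], [0.02, -0.045, 0.0, 0, 0, 0, 1], [0.02, -0.045, 0.0, 0, 0, 0, 1], [0.02, -0.045, 0.0, 0, 0, 0, 1]]])

```text
clock: 1.15
eef_pos: [376.3, 198.8, 394.2]
tcp_rot: [3.141, 0.0, 2.816]
contact_force: [0.3, 0.1, -0.4]
opening: 1.001
grasp_force: 0.0
```

```bash
python3 -c "
from h import *
wrist('w1')"
```

send_rows(moves=[[[0.01, -0.045, 0, 0, 0, 0, 1], [0.01, -0.045, 0, 0, 0, 0, 1], [0.01, -0.045, 0, 0, 0, 0, 1], [0.01, -0.045, 0, 0, 0, 0, 1], [0.01, -0.045, 0, 0, 0, 0, 1], [0.0, -0.025, 0, 0, 0, 0, 1], [0, 0, 0, 0, 0, 0, 1], [0, 0, 0, 0, 0, 0, 1]]])

```text
clock: 2.0
eef_pos: [425.9, -49.5, 393.8]
tcp_rot: [3.141, -0.001, 2.814]
contact_force: [-0.1, 0.1, 0.4]
opening: 1.002
grasp_force: 0.0
```

```bash
python3 -c "
from h import *
f=wrist('w2'); print(f['s']['eef_pos'])
a=load('w1')
cv2.imwrite('pics/w12.png',cv2.resize(np.hstack([a['img'],f['img']])[...,::-1],(800,300)))
cv2.imwrite('pics/w2b.png',cv2.resize(f['img'],(800,600),interpolation=2)[...,::-1])"
```

```text
[425.89761397 -49.49732169 393.79270794]
```

View pics/w2b.png

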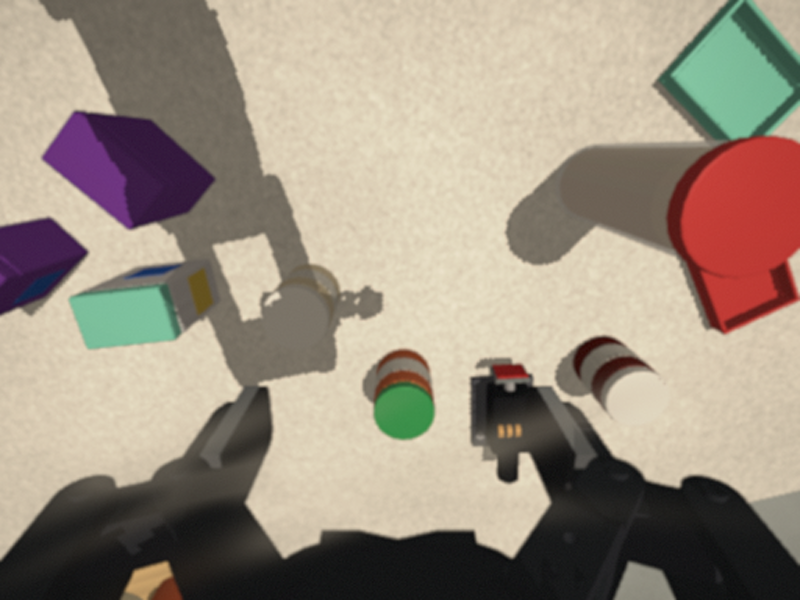

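View pics/w1.png

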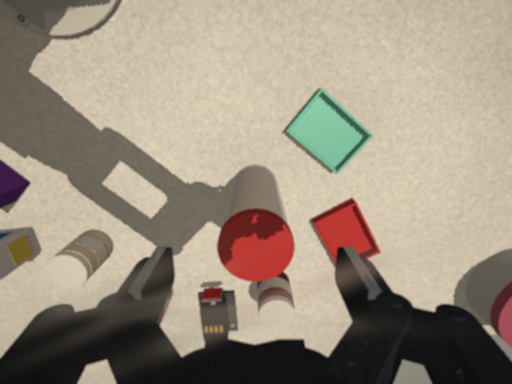

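w1 shows the whole mint tray, rim corners near (322,90), (371,134), (337,171), (284,128). w2 (800 px scale) shows the lid at (125,315), yellow panel (203,290), pad at (508,372) and two purple look-alikes near the tin.

```bash
python3 - <<'E'
from h import *
a=load('w1');f=load('w2')
def poly(c,eps): return cv2.approxPolyDP(c,eps*cv2.arcLength(c,True),True).reshape(-1,2)
def R(f,c,z):
    P=plane(f,c.reshape(-1,2).astype(float),z)[:,:2].astype(np.float32); r=cv2.minAreaRect(P); print('rect',np.round(r[0],1),np.round(r[1],1),round(r[2],2))
for nm,ff,z,b in(('tray',a,25,(270,80,390,180)),('lid',f,120,(30,170,130,230))):
    for c in blobs(mask(ff,70,92,50,30,b))[:1]:
        print(nm,cv2.contourArea(c)); R(ff,c,z); p=poly(c,.03); print(np.c_[p,plane(ff,p,z)[:,:2]].round(1))
for nm,h0,h1,b,z in(('purple',125,160,(0,60,140,210),120),('yellow',18,30,(110,160,145,210),45)):
    for c in blobs(mask(f,h0,h1,100,30,b),30)[:3]:
        p=poly(c,.03); print(nm,cv2.contourArea(c)); print(np.c_[p,plane(f,p,z)[:,:2]].round(1))
for t in('w1','w2'):
    g=load(t); b=(190,275,235,335) if t=='w1' else (300,225,350,260)
    m=mask(g,0,8,120,60,b)|mask(g,170,180,120,60,b)
    for c in blobs(m,10)[:2]:
        p=poly(c,.04); print(t,'pad',cv2.contourArea(c),cv2.boundingRect(c)); print(np.c_[p,plane(g,p,60)[:,:2],plane(g,p,30)[:,:2]].round(1))
cv2.imwrite('pics/p2.png',np.hstack([cv2.resize(f['img'][215:315,285:355],(420,600),interpolation=2),cv2.resize(a['img'][270:345,185:240],(380,600),interpolation=2)])[...,::-1])
E
```

```text
tray 3639.5
rect [395.6 326.7] [123.8  88. ] 32.21
[[320.   89.  322.8 330.3]
 [286.  130.  368.2 258.7]
 [337.  172.  469.  324.4]
 [371.  135.  423.5 394.9]]
lid 2092.0
rect [ 407.  -319.1] [94.6 55.9] 77.76
[[ 106.   182.   390.7 -267.8]
 [  46.   190.   373.5 -356.8]
 [  55.   220.   420.1 -370.3]
 [ 111.   216.   441.6 -286.7]]
purple 4805.5
[[  28.   100.   256.1 -310. ]
 [  82.   145.   331.6 -273.2]
 [ 120.   134.   334.9 -215.9]
 [ 136.   114.   317.7 -182.8]
 [  89.    76.   255.4 -218.8]
 [  48.    72.   234.5 -266.2]]
purple 2077.5
[[  33.   141.   305.1 -334.3]
 [   0.   146.   296.7 -381.2]
 [   0.   199.   364.1 -428.1]
 [  27.   189.   363.3 -382. ]
 [  54.   162.   340.4 -323.1]]
yellow 256.5
[[ 130.   172.   396.2 -266.2]
 [ 120.   178.   400.4 -287.5]
 [ 126.   200.   440.4 -296.4]
 [ 135.   194.   435.3 -276.2]]
w1 pad 156.5 (201, 288, 21, 12)
[[221.  290.  615.8  49.2 636.7  37.7]
 [205.  289.  603.7  20.6 623.7   7.3]
 [201.  298.  620.7   5.4 641.9  -9. ]
 [218.  298.  631.5  36.9 653.3  24.6]]
w2 pad 139.0 (315, 233, 24, 9)
[[315.  234.  606.1   4.4 623.1   6.2]
 [318.  241.  621.6   5.9 639.6   7.8]
 [338.  240.  631.3  40.7 649.9  44.9]
 [333.  234.  616.6  35.1 634.2  38.8]]
```

View pics/p2.png

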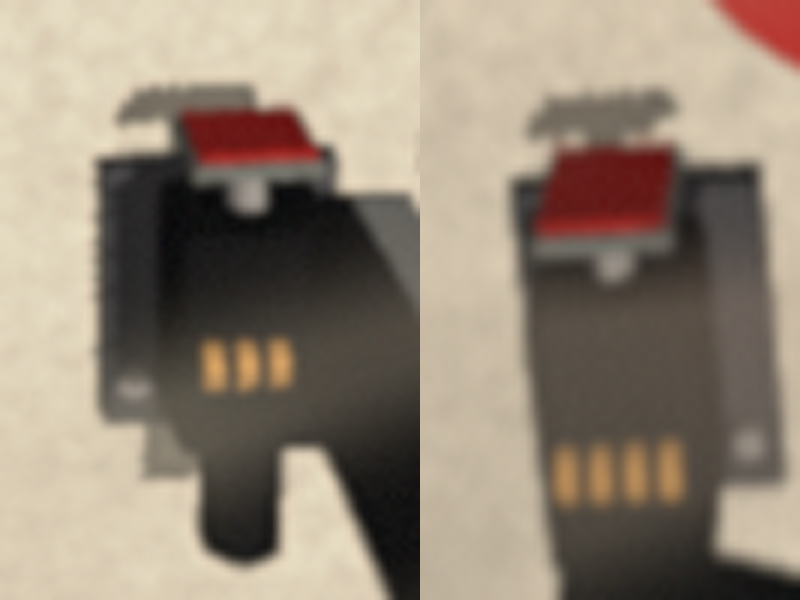

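send_rows(moves=[[[0.026, 0.015, -0.036, 0, 0, 0, 1], [0.026, 0.015, -0.036, 0, 0, 0, 1], [0.026, 0.015, -0.036, 0, 0, 0, 1], [0.026, 0.015, -0.036, 0, 0, 0, 1], [0.026, 0.015, -0.036, 0, 0, 0, 1], [0.024, 0.015, -0.034, 0, 0, 0, 1], [0, 0, 0, 0, 0, 0, 1], [0, 0, 0, 0, 0, 0, 1]]])

```text
clock: 2.85
eef_pos: [579.4, 42.3, 179.0]
tcp_rot: [-3.141, -0.002, 2.818]
contact_force: [0.1, -1.1, 0.4]
opening: 0.998
grasp_force: 0.0
```

```bash
python3 - <<'E'
from h import *
a=load('w1');f=load('w2')
for g,P in((f,[(317.9,239.9),(336.6,239.6),(314.9,232.9),(333.6,232.6)]),(a,[(201.9,296.8),(220.3,296.6),(204.4,288.3),(221.9,288.3)])):
    t=plane(g,P[:2],60);b=plane(g,P[2:],30); print(t[:,:2].round(1),b[:,:2].round(1),((t.mean(0)+b.mean(0))/2).round(1))
g=wrist('w3'); print(g['s']['eef_pos'])
cv2.imwrite('pics/w3c.png',cv2.resize(g['img'][140:340,170:370],(600,600),interpolation=2)[...,::-1])
E
```

```text
[[619.4   6.3]
 [629.7  38.5]] [[620.8   6.6]
 [631.7  40.6]] [625.4  23.   45. ]
[[618.7   8.1]
 [629.8  42.4]] [[621.7   6.7]
 [633.4  40.9]] [625.9  24.5  45. ]
[579.35791668  42.29106488 179.00094007]
```

View pics/w3c.png

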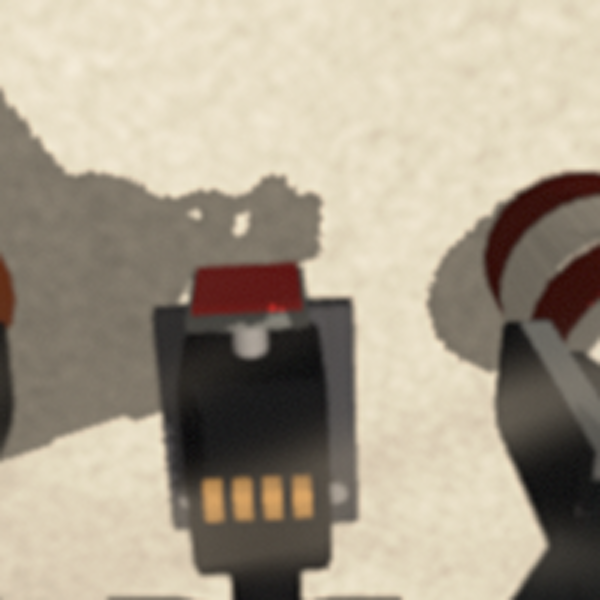

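```bash
python3 - <<'E'
from h import *
g=load('w3')
px=lambda L:[((u+.5)/3-.5+170,(v+.5)/3-.5+140) for u,v in L]
def s(n,L,z):
    p=plane(g,px(L),z)[:,:2]; d=np.diff(p,axis=0); print(n,p.round(1).tolist(),p.mean(0).round(1),np.linalg.norm(d).round(1),np.degrees(np.arctan2(d[:,1],d[:,0])).round(1))
s('padbot',[(196,269),(298,264)],30); s('padtop',[(191,314),(303,309)],60)
s('base front',[(155,308),(352,299)],6); s('baseR',[(352,299),(356,520)],6); s('baseL',[(155,308),(175,527)],6)
s('bodyfront',[(185,336),(325,330)],67); s('wheels',[(203,500),(314,496)],73)
m=mask(g,0,8,120,50,(225,220,280,250))|mask(g,170,180,120,50,(225,220,280,250))
c=blobs(m)[0]; p=cv2.approxPolyDP(c,.04*cv2.arcLength(c,True),True).reshape(-1,2); print(p.tolist(),plane(g,p,30)[:,:2].round(1).tolist(),plane(g,p,60)[:,:2].round(1).tolist())
E
```

```text
padbot [[621.9, 5.7], [631.6, 40.8]] [626.7  23.2] 36.5 [74.6]
padtop [[623.2, 5.6], [633.0, 40.5]] [628.1  23.1] 36.3 [74.3]
base front [[643.4, -21.0], [664.3, 53.9]] [653.8  16.5] 77.7 [74.4]
baseR [[664.3, 53.9], [767.3, 25.2]] [715.8  39.5] 106.9 [-15.6]
baseL [[643.4, -21.0], [746.0, -50.4]] [694.7 -35.7] 106.7 [-16.]
bodyfront [[626.5, 2.9], [638.5, 45.7]] [632.5  24.3] 44.5 [74.3]
wheels [[683.3, -11.0], [693.5, 24.5]] [688.4   6.8] 36.9 [74.]
[[268, 229], [237, 229], [234, 244], [269, 243]] [[632.7, 39.3], [622.2, 7.8], [638.2, -1.4], [649.1, 35.2]] [[618.2, 42.5], [608.8, 14.5], [623.1, 6.3], [632.8, 38.9]]
```

send_rows(moves=[[[-0.017, -0.036, 0.02, 0, 0, -0.146, 0.7], [-0.017, -0.036, 0.02, 0, 0, -0.146, 0.7], [-0.017, -0.036, 0.02, 0, 0, -0.146, 0.7], [-0.017, -0.036, 0.01, 0, 0, -0.146, 0.7], [-0.017, -0.036, 0.01, 0, 0, -0.146, 0.7], [-0.017, -0.036, 0, 0, 0, -0.146, 0.7], [-0.017, -0.036, 0, 0, 0, -0.146, 0.7], [-0.017, -0.036, 0, 0, 0, -0.146, 0.7], [-0.017, -0.036, 0, 0, 0, -0.146, 0.7], [-0.019, -0.037, 0, 0, 0, -0.145, 0.7]]])

```text
clock: 3.9
eef_pos: [407.1, -321.6, 262.4]
tcp_rot: [3.138, 0.002, 1.351]
contact_force: [0.5, 0.4, 0.0]
opening: 0.851
grasp_force: 0.0
```

send_rows(moves=[[[0, 0, 0, 0, 0, 0, 0.7], [0, 0, 0, 0, 0, 0, 0.7], [0, 0, 0, 0, 0, 0, 0.7]]])

```text
clock: 4.2
eef_pos: [408.2, -319.6, 261.1]
tcp_rot: [3.14, 0.0, 1.358]
contact_force: [0.2, -0.6, -0.2]
opening: 0.853
grasp_force: 0.0
```

```bash
python3 - <<'E'
from h import *
g=wrist('w4'); print(g['s']['eef_pos'],g['s']['tcp_rot'],g['s']['qpos'])
for c in blobs(mask(g,70,92,50,30))[:1]:
    h=cv2.convexHull(c); P=plane(g,h.reshape(-1,2).astype(float),120)[:,:2].astype(np.float32); print(cv2.contourArea(c),cv2.minAreaRect(P))
    p=cv2.approxPolyDP(c,.03*cv2.arcLength(c,True),True).reshape(-1,2); print(np.c_[p,plane(g,p,120)[:,:2],plane(g,p,102)[:,:2]].round(1))
for c in blobs(mask(g,18,30,100,30),30)[:2]:
    p=cv2.approxPolyDP(c,.04*cv2.arcLength(c,True),True).reshape(-1,2); print('yel',p.tolist())
E
```

```text
[ 408.22085095 -319.58700985  261.06447731] [3.14007434e+00 2.85106766e-04 1.35822387e+00] [-6.67364379e-01  1.72985173e-01  1.84585261e+00  4.56150408e-04
  1.12126569e+00 -4.54990047e-01]
4551.5 ((409.06488037109375, -322.874267578125), (88.05735778808594, 54.35548782348633), 77.7444839477539)
[[ 232.   142.   395.5 -274.9  393.5 -277.4]
 [ 231.   226.   373.9 -359.1  370.5 -367.3]
 [ 281.   226.   424.6 -370.1  424.6 -379. ]
 [ 285.   144.   443.8 -287.3  445.1 -290.6]]
yel [[237, 135], [275, 134], [239, 131]]
```

View pics/w4.png

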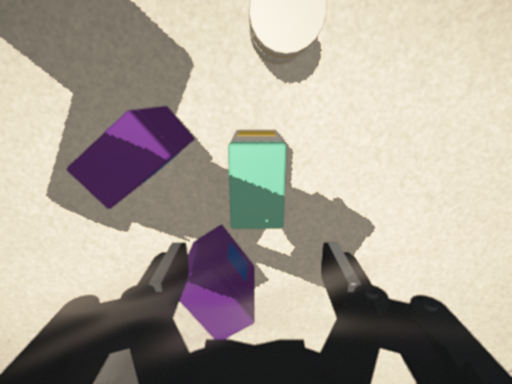

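w4: lid at cols 230–285, rows 142–228, yellow end toward the camera top; one purple box ends at (222,228), the other at (193,138).

```bash
python3 - <<'E'
from h import *
g=load('w4'); c0=np.array([409,-322.9]); a=np.radians(77.74); ex=np.array([np.cos(a),np.sin(a)]); ey=np.array([-ex[1],ex[0]])
for n,L in(('A',[(222,226),(182,262),(255,285),(250,325),(218,338),(186,292)]),('B',[(193,138),(166,107),(133,110),(68,170),(108,207)])):
    for z in(0,120):
        P=plane(g,L,z)[:,:2]-c0; print(n,z,np.c_[P@ex,P@ey].round(0).tolist())
E
```

```text
A 0 [[-101.0, 51.0], [-163.0, 116.0], [-206.0, 1.0], [-288.0, 10.0], [-316.0, 65.0], [-220.0, 114.0]]
A 120 [[-43.0, 36.0], [-86.0, 81.0], [-116.0, 2.0], [-172.0, 7.0], [-191.0, 46.0], [-125.0, 79.0]]
B 0 [[30.0, 85.0], [71.0, 118.0], [67.0, 161.0], [-14.0, 263.0], [-70.0, 216.0]]
B 120 [[48.0, 60.0], [75.0, 82.0], [73.0, 112.0], [17.0, 182.0], [-22.0, 150.0]]
```

send_rows(moves=[[[0.001, -0.003, -0.04, 0, 0, 0, 0.7], [0, 0, -0.04, 0, 0, 0, 0.7], [0, 0, -0.04, 0, 0, 0, 0.7], [0, 0, -0.025, 0, 0, 0, 0.7], [0, 0, -0.016, 0, 0, 0, 0.7], [0, 0, 0, 0, 0, 0, 0.7], [0, 0, 0, 0, 0, 0, 0.7]]])

```text
clock: 4.95
eef_pos: [409.7, -322.7, 99.4]
tcp_rot: [-3.142, -0.0, 1.359]
contact_force: [-0.4, -0.4, 0.0]
opening: 0.851
grasp_force: 0.0
```

send_rows(moves=[[[0, 0, 0, 0, 0, 0, 0.5], [0, 0, 0, 0, 0, 0, 0.4], [0, 0, 0, 0, 0, 0, 0.3], [0, 0, 0, 0, 0, 0, 0.2], [0, 0, 0, 0, 0, 0, 0], [0, 0, 0, 0, 0, 0, -0.3], [0, 0, 0, 0, 0, 0, -0.6], [0, 0, 0, 0, 0, 0, -1], [0, 0, 0, 0, 0, 0, -1]]], grip_force=70)

```text
clock: 5.85
eef_pos: [409.9, -323.7, 100.3]
tcp_rot: [3.14, 0.001, 1.357]
contact_force: [-0.3, 2.7, 10.7]
opening: 0.645
grasp_force: 73.1
```

```bash
python3 - <<'E'
from h import *
g=wrist('w5'); print(g['s'])
c=blobs(mask(g,70,92,50,30))[0]
h=cv2.convexHull(c); P=plane(g,h.reshape(-1,2).astype(float),120)[:,:2].astype(np.float32); print(cv2.contourArea(c),cv2.minAreaRect(P))
p=cv2.approxPolyDP(c,.03*cv2.arcLength(c,True),True).reshape(-1,2); print(np.c_[p,plane(g,p,120)[:,:2]].round(1))
E
```

```text
{'clock': 5.85, 'qpos': array([-6.71590384e-01,  3.90884461e-01,  1.97288673e+00,  4.24105752e-04,
        7.75824961e-01, -4.57737298e-01]), 'qvel': array([-0.00107868,  0.00015635,  0.00081055, -0.00262386, -0.00050739,
        0.00051451]), 'joint_efforts': array([-1.06677432e+00, -4.87040019e+01, -2.24498606e+01, -3.36451773e-01,
       -6.59005288e-01,  9.14765114e-03]), 'eef_pos': array([ 409.85678847, -323.73336627,  100.33806489]), 'tcp_rot': array([3.13967020e+00, 6.15304122e-04, 1.35664020e+00]), 'contact_force': array([-0.31741322,  2.68168363, 10.65400813]), 'wrist_torque': array([ 0.43209023,  0.29721114, -0.05733519]), 'grasp_force': 73.07673320174217, 'opening': 0.645262290959006}
19083.0 ((412.1084289550781, -316.61944580078125), (80.98834991455078, 60.546634674072266), 77.59156799316406)
[[ 197.   189.   397.  -271.9]
 [ 198.   346.   375.5 -348.7]
 [ 309.   348.   427.5 -361.5]
 [ 315.   193.   442.  -283.4]]
```

View pics/w5.png

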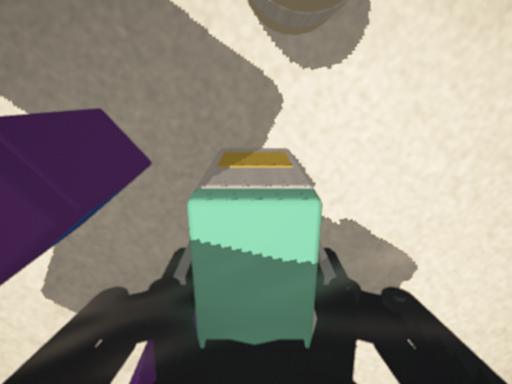

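Tin held; lid top fills rows 200–346, yellow panel at (255,158), front lid-side lower edge at row ~189.

```bash
python3 - <<'E'
from h import *
g=load('w5'); a=g['s']['tcp_rot'][2]; ex=np.array([np.cos(a),np.sin(a)]); ey=np.array([-ex[1],ex[0]]); c0=g['s']['eef_pos'][:2]
for n,L,z in(('lidlow',[(202,188.5),(314,188.5)],102),('yeltop',[(220,166.5),(291,167)],66),('yelbot',[(223,152),(287,152)],24),('back',[(198,346),(309,348)],120),('mid',[(190,230),(320.5,230)],120)):
    P=plane(g,L,z)[:,:2]-c0; print(n,np.c_[P@ex,P@ey].round(1).tolist())
E
```

```text
lidlow [[42.2, 25.1], [42.1, -26.4]]
yeltop [[43.7, 20.9], [43.3, -20.2]]
yelbot [[44.0, 23.5], [44.0, -22.5]]
back [[-31.7, 28.3], [-33.1, -25.3]]
mid [[30.1, 27.7], [30.0, -26.2]]
```

send_rows(moves=[[[0, 0, 0.01, 0, 0, 0, -1], [0, 0, 0.03, 0, 0, 0, -1], [0, 0, 0.04, 0, 0, 0, -1], [0, 0, 0.04, 0, 0, 0, -1], [0, 0, 0.03, 0, 0, 0, -1], [0, 0, 0, 0, 0, 0, -1], [0, 0, 0, 0, 0, 0, -1]]])

```text
clock: 6.6
eef_pos: [408.7, -323.1, 249.0]
tcp_rot: [3.141, 0.0, 1.357]
contact_force: [-0.8, 0.2, -5.8]
opening: 0.642
grasp_force: 76.5
```

```bash
python3 - <<'E'
from h import *
g=wrist('w6'); s=g['s'];print(s['eef_pos'],s['tcp_rot'],s['contact_force'],s['wrist_torque'],s['opening'],s['grasp_force'])
c=blobs(mask(g,70,92,50,30))[0]
p=cv2.approxPolyDP(c,.03*cv2.arcLength(c,True),True).reshape(-1,2); print(p.tolist())
for t in('w5','w6'): print([blobs(mask(load(t),18,30,100,30),30)[0].reshape(-1,2).mean(0)])
E
```

```text
[ 408.69212483 -323.11836856  249.0067942 ] [3.14126207e+00 2.23059894e-04 1.35665519e+00] [-0.83075382  0.19367206 -5.83512649] [-0.02952583  0.03061413 -0.03382703] 0.6418756985045205 76.53710782527924
[[195, 190], [198, 347], [308, 348], [320, 200]]
[array([254.47530864, 160.07407407])]
[array([254.48765432, 160.14814815])]
```

send_rows(moves=[[[0.0098, 0.0263, 0, 0, 0, -0.1165, -1], [0.0098, 0.0263, 0, 0, 0, -0.1165, -1], [0.0098, 0.0263, 0, 0, 0, -0.1165, -1], [0.0098, 0.0263, 0, 0, 0, -0.1165, -1], [0.0098, 0.0263, 0, 0, 0, -0.1165, -1], [0.0098, 0.0263, 0, 0, 0, -0.1165, -1], [0.0098, 0.0263, 0, 0, 0, -0.1165, -1]]])

```text
clock: 7.35
eef_pos: [476.6, -137.7, 246.7]
tcp_rot: [-3.139, 0.003, 0.536]
contact_force: [-0.2, -1.2, -4.5]
opening: 0.646
grasp_force: 76.2
```

send_rows(moves=[[[0.0098, 0.0263, 0, 0, 0, -0.1165, -1], [0.0098, 0.0263, 0, 0, 0, -0.1165, -1], [0.0098, 0.0263, 0, 0, 0, -0.1165, -1], [0.0098, 0.0263, 0, 0, 0, -0.1165, -1], [0.0098, 0.0263, 0, 0, 0, -0.1165, -1], [0.0098, 0.0263, 0, 0, 0, -0.1165, -1], [0.0098, 0.0263, 0, 0, 0, -0.1165, -1], [0, 0, 0, 0, 0, 0, -1], [0, 0, 0, 0, 0, 0, -1], [0, 0, 0, 0, 0, 0, -1]]])

```text
clock: 8.35
eef_pos: [545.2, 44.2, 247.6]
tcp_rot: [3.14, 0.002, -0.273]
contact_force: [0.6, -0.2, -4.6]
opening: 0.646
grasp_force: 76.7
```

```bash
python3 - <<'E'
from h import *
s=sense(); print(s['eef_pos'],s['tcp_rot'],s['qpos'],s['contact_force'])
E
```

```text
[545.21688671  44.24097717 247.62991453] [ 3.14034316e+00  2.49430949e-03 -2.73000598e-01] [ 7.84115112e-02  2.34265907e-01  1.79987042e+00 -3.51118431e-04
  1.11022833e+00  1.92236337e+00] [ 0.55195214 -0.24812757 -4.55629312]
```

send_rows(moves=[[[0, 0, -0.04, 0, 0, 0, -1], [0, 0, -0.04, 0, 0, 0, -1], [0, 0, -0.035, 0, 0, 0, -1], [0, 0, -0.02, 0, 0, 0, -1], [0, 0, -0.01, 0, 0, 0, -1], [0, 0, 0, 0, 0, 0, -1], [0, 0, 0, 0, 0, 0, -1]]])

```text
clock: 9.05
eef_pos: [546.9, 44.5, 104.8]
tcp_rot: [-3.141, -0.001, -0.274]
contact_force: [0.2, -0.1, -3.8]
opening: 0.646
grasp_force: 76.6
```

```bash
cat > st.py <<'E'
from h import *
L=[]
for i in range(4):
    s=sense(); L.append(np.r_[s['eef_pos'],s['tcp_rot'],s['contact_force'],s['wrist_torque']]); grab_frame('side')
L=np.array(L); L[:,3]%=2*np.pi
print(L[:,:3].round(1).tolist()); print(L.mean(0).round(3)); p=L.mean(0)
pad=np.array([626.5,23.2]); u=np.array([np.cos(-.274),np.sin(-.274)]); v=np.array([-u[1],u[0]])
d=p[:2]-pad; print('along',d@u,'lat',d@v,'F along',p[6:8]@u,'lat',p[6:8]@v)
E
python3 st.py
```

```text
[[546.9, 44.5, 104.8], [547.2, 44.7, 105.2], [547.3, 44.8, 105.4], [547.2, 44.9, 105.3]]
[ 5.47151e+02  4.47000e+01  1.05187e+02  3.14200e+00 -2.00000e-03
 -2.74000e-01  4.10000e-02  1.65000e-01 -3.79300e+00  1.50000e-02
 -8.00000e-03 -2.90000e-02]
along -82.20708663052731 lat -0.7723546051124097 F along -0.004831217229145483 lat 0.16990250530192796
```

send_rows(moves=[[[0.01, -0.0028, -0.0015, 0, 0, 0, -1], [0.01, -0.0028, -0.0015, 0, 0, 0, -1], [0.008, -0.0022, -0.0005, 0, 0, 0, -1], [0.004, -0.0011, 0, 0, 0, 0, -1], [0.0019, -0.0005, 0, 0, 0, 0, -1], [0, 0, 0, 0, 0, 0, -1], [0, 0, 0, 0, 0, 0, -1], [0, 0, 0, 0, 0, 0, -1]]])

```text
clock: 10.05
eef_pos: [580.0, 35.5, 100.4]
tcp_rot: [3.142, 0.0, -0.274]
contact_force: [1.2, 0.0, -5.2]
opening: 0.651
grasp_force: 77.0
```

```bash
python3 st.py; python3 - <<'E'
from h import *
A=wrist('w7'); 
cv2.imwrite('pics/w7z.png',cv2.resize(A['img'][60:260,110:390],(784,560),interpolation=2)[...,::-1])
S=snap('scene','sc7')
cv2.imwrite('pics/w7z.png',np.vstack([cv2.resize(A['img'][80:210,130:370],(720,390),interpolation=2)]+[cv2.resize(S['img'][190:266,190:290],(276,210),interpolation=2) if 0 else np.zeros((1,720,3),np.uint8)])[...,::-1])
E
```

```text
[[580.0, 35.5, 100.4], [579.9, 35.5, 100.4], [579.9, 35.5, 100.4], [580.0, 35.5, 100.4]]
[ 5.79948e+02  3.55340e+01  1.00434e+02  3.14200e+00  0.00000e+00
 -2.74000e-01  6.90000e-02 -3.19000e-01 -4.87700e+00 -4.00000e-03
 -1.40000e-02  7.00000e-03]
along -48.15238710719864 lat -0.7223780888854593 F along 0.1530051527489603 lat -0.2886091128402563
```

View pics/w7.png

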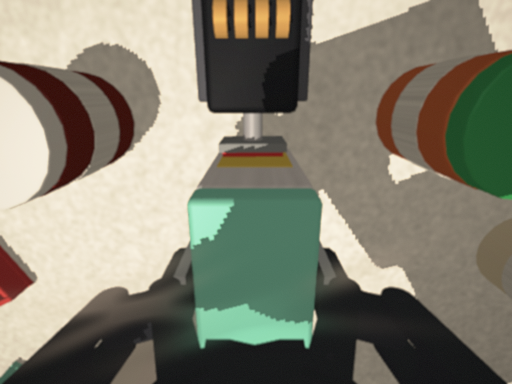

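Wrist view: pad backing (cols 220–287) sits centred and parallel just ahead of the yellow panel (cols 219–290).

send_rows(moves=[[[0.0029, -0.0008, 0.001, 0, 0, 0, -1], [0.0029, -0.0008, 0, 0, 0, 0, -1], [0.0029, -0.0008, 0, 0, 0, 0, -1], [0.0029, -0.0008, 0, 0, 0, 0, -1], [0.0019, -0.0005, 0, 0, 0, 0, -1], [0, 0, 0, 0, 0, 0, -1], [0, 0, 0, 0, 0, 0, -1], [0, 0, 0, 0, 0, 0, -1]]])

```text
clock: 11.15
eef_pos: [593.3, 31.8, 101.3]
tcp_rot: [3.141, 0.001, -0.274]
contact_force: [-4.9, 1.4, -3.7]
opening: 0.648
grasp_force: 77.0
```

```bash
python3 st.py
```

```text
[[593.3, 31.8, 101.3], [593.3, 31.8, 101.3], [593.3, 31.8, 101.4], [593.4, 31.8, 101.4]]
[ 5.93320e+02  3.18150e+01  1.01343e+02  3.14100e+00  1.00000e-03
 -2.74000e-01 -4.25000e+00  1.53200e+00 -3.22100e+00  2.79000e-01
  7.29000e-01  1.21000e-01]
along -34.273699682902624 lat -0.6842277777459369 F along -4.505855012389235 lat 0.32481807445842564
```

send_rows(moves=[[[0.001, -0.0003, 0, 0, 0, 0, -1], [0.001, -0.0003, 0, 0, 0, 0, -1], [0.0005, -0.0001, 0, 0, 0, 0, -1], [0, 0, 0, 0, 0, 0, -1], [0, 0, 0, 0, 0, 0, -1], [0, 0, 0, 0, 0, 0, -1]]])

```text
clock: 11.95
eef_pos: [596.0, 31.1, 101.4]
tcp_rot: [3.141, 0.0, -0.274]
contact_force: [-4.3, 1.7, -3.5]
opening: 0.645
grasp_force: 77.0
```

```bash
python3 st.py; python3 -c "
from h import *
A=wrist('w8')
print([blobs(mask(A,18,30,100,30,(200,120,310,180)),30)[0].reshape(-1,2).mean(0)])"
```

```text
[[596.0, 31.1, 101.4], [596.0, 31.1, 101.4], [596.0, 31.1, 101.4], [596.0, 31.1, 101.4]]
[ 5.95994e+02  3.10740e+01  1.01396e+02  3.14100e+00  0.00000e+00
 -2.74000e-01 -4.47600e+00  1.68400e+00 -3.56700e+00  3.32000e-01
  9.64000e-01  9.90000e-02]
along -31.499010254769633 lat -0.6740115810915689 F along -4.764623705630825 lat 0.4097150065971059
[array([255.43478261, 164.60248447])]
```

send_rows(moves=[[[0.001, -0.0003, 0, 0, 0, 0, -1], [0.0005, -0.0001, 0, 0, 0, 0, -1], [0, 0, 0, 0, 0, 0, -1], [0, 0, 0, 0, 0, 0, -1], [0, 0, 0, 0, 0, 0, -1]]])

```text
clock: 12.7
eef_pos: [596.6, 30.9, 101.4]
tcp_rot: [3.141, 0.002, -0.274]
contact_force: [-9.5, 3.6, -0.2]
opening: 0.644
grasp_force: 77.4
```

```bash
python3 st.py
```

```text
[[596.6, 30.9, 101.4], [596.6, 30.9, 101.5], [596.6, 30.9, 101.4], [596.6, 30.9, 101.5]]
[ 5.96587e+02  3.09190e+01  1.01453e+02  3.14100e+00  2.00000e-03
 -2.74000e-01 -8.90500e+00  3.34000e+00 -2.04000e-01  6.10000e-01
  1.57000e+00  1.39000e-01]
along -30.885291185529578 lat -0.6632998860488172 F along -9.476928063612764 lat 0.8055745437333377
```

send_rows(moves=[[[-0.005, 0.0014, 0, 0, 0, 0, -1], [-0.01, 0.0028, 0, 0, 0, 0, -1], [-0.02, 0.0056, 0, 0, 0, 0, -1], [-0.015, 0.0042, 0.01, 0, 0, 0, -1], [0, 0, 0.035, 0, 0, 0, -1], [0, 0, 0.04, 0, 0, 0, -1], [0, 0, 0.035, 0, 0, 0, -1], [0, 0, 0.02, 0, 0, 0, -1], [0, 0, 0, 0, 0, 0, -1]]])

```text
clock: 13.8
eef_pos: [550.3, 44.8, 245.3]
tcp_rot: [-3.139, -0.009, -0.274]
contact_force: [0.8, 0.0, -4.7]
opening: 0.65
grasp_force: 77.3
```

send_rows(moves=[[[0, 0, 0, 0, 0, 0.147, -1], [0, 0, 0, 0, 0, 0.147, -1], [0, 0, 0, 0, 0, 0.147, -1], [0, 0, 0, 0, 0, 0.147, -1], [0, 0, 0, 0, 0, 0.147, -1], [0, 0, 0, 0, 0, 0.147, -1], [0, 0, 0, 0, 0, 0.147, -1], [0, 0, 0, 0, 0, 0.147, -1]]])

```text
clock: 14.6
eef_pos: [547.4, 44.6, 239.9]
tcp_rot: [-3.142, 0.0, 0.908]
contact_force: [-0.4, -0.3, -5.0]
opening: 0.646
grasp_force: 76.9
```

send_rows(moves=[[[0, 0, 0, 0, 0, 0.147, -1], [0, 0, 0, 0, 0, 0.147, -1], [0, 0, 0, 0, 0, 0.147, -1], [0, 0, 0, 0, 0, 0.147, -1], [0, 0, 0, 0, 0, 0.147, -1], [0, 0, 0, 0, 0, 0.147, -1], [0, 0, 0, 0, 0, 0.147, -1], [0, 0, 0, 0, 0, 0.147, -1]]])

```text
clock: 15.4
eef_pos: [547.4, 44.6, 239.9]
tcp_rot: [-3.141, 0.0, 2.084]
contact_force: [-0.2, -0.1, -3.2]
opening: 0.641
grasp_force: 76.9
```

send_rows(moves=[[[0, 0, 0, 0, 0, 0.147, -1], [0, 0, 0, 0, 0, 0.147, -1], [0, 0, 0, 0, 0, 0.147, -1], [0, 0, 0, 0, 0, 0.147, -1], [0, 0, 0, 0, 0, 0.147, -1], [0, 0, 0, 0, 0, 0.147, -1], [0, 0, 0, 0, 0, 0.147, -1], [0, 0, 0, 0, 0, 0.147, -1]]])

```text
clock: 16.2
eef_pos: [547.4, 44.6, 239.9]
tcp_rot: [-3.141, -0.0, -3.023]
contact_force: [0.6, -0.3, -4.8]
opening: 0.648
grasp_force: 76.9
```

send_rows(moves=[[[0, 0, 0, 0, 0, 0.147, -1], [0, 0, 0, 0, 0, 0.147, -1], [0, 0, 0, 0, 0, 0.147, -1], [0, 0, 0, 0, 0, 0.147, -1], [0, 0, 0, 0, 0, 0.147, -1], [0, 0, 0, 0, 0, 0.147, -1], [0, 0, 0, 0, 0, 0.147, -1], [0, 0, 0, 0, 0, 0.147, -1], [0, 0, 0, 0, 0, 0.008, -1], [0, 0, 0, 0, 0, 0, -1]]])

```text
clock: 17.2
eef_pos: [547.4, 44.6, 240.5]
tcp_rot: [3.141, -0.0, -1.849]
contact_force: [0.7, 0.1, -5.0]
opening: 0.644
grasp_force: 76.9
```

```bash
python3 st.py; python3 -c "
from h import *
print(sense()['qpos'])"
```

```text
[[547.4, 44.6, 240.5], [547.5, 44.6, 240.7], [547.6, 44.7, 240.9], [547.6, 44.7, 241.1]]
[ 5.47519e+02  4.46470e+01  2.40812e+02  3.14100e+00 -0.00000e+00
 -1.84900e+00  4.07000e-01 -2.07000e-01 -4.96400e+00  6.00000e-03
  1.20000e-02 -6.00000e-03]
along -81.83837014453484 lat -0.7240374353512415 F along 0.44756274109993643 lat -0.0896733313108685
[ 7.86876748e-02  2.43350047e-01  1.80325484e+00 -6.08829715e-05
  1.09500619e+00 -2.78627367e+00]
```

send_rows(moves=[[[0, 0, -0.035, 0, 0, 0.004, -1], [0, 0, -0.04, 0, 0, 0, -1], [0, 0, -0.04, 0, 0, 0, -1], [0, 0, -0.017, 0, 0, 0, -1], [0, 0, -0.007, 0, 0, 0, -1], [0, 0, 0, 0, 0, 0, -1], [0, 0, 0, 0, 0, 0, -1]]])

```text
clock: 18.1
eef_pos: [548.7, 44.8, 103.4]
tcp_rot: [-3.14, 0.001, -1.842]
contact_force: [0.3, -0.1, -4.3]
opening: 0.644
grasp_force: 76.9
```

send_rows(moves=[[[0.01, -0.0028, 0, 0, 0, 0, -1], [0.012, -0.0034, 0, 0, 0, 0, -1], [0.012, -0.0034, 0, 0, 0, 0, -1], [0.008, -0.0022, 0, 0, 0, 0, -1], [0.004, -0.0012, 0, 0, 0, 0, -1], [0, 0, 0, 0, 0, 0, -1], [0, 0, 0, 0, 0, 0, -1], [0, 0, 0, 0, 0, 0, -1]]])

```text
clock: 18.9
eef_pos: [593.1, 31.8, 102.3]
tcp_rot: [3.141, -0.0, -1.841]
contact_force: [-0.2, -0.8, -4.5]
opening: 0.643
grasp_force: 77.0
```

```bash
python3 st.py; python3 - <<'E'
from h import *
A=wrist('w9');S=snap('scene','sc9');D=snap('side','si9')
print(np.degrees(0))
c=blobs(mask(A,70,92,50,30))[0]; print(cv2.approxPolyDP(c,.03*cv2.arcLength(c,True),True).reshape(-1,2).tolist())
cv2.imwrite('pics/m9.png',np.hstack([cv2.resize(A['img'],(400,300)),cv2.resize(D['img'][115:215,230:360],(390,300),interpolation=2)])[...,::-1])
E
```

```text
[[593.1, 31.8, 102.3], [593.2, 31.8, 102.4], [593.3, 31.8, 102.5], [593.4, 31.8, 102.5]]
[ 5.93218e+02  3.17850e+01  1.02414e+02  3.14100e+00 -0.00000e+00
 -1.84100e+00 -2.50000e-01 -3.10000e-01 -4.65700e+00  6.00000e-03
  1.30000e-02  6.00000e-03]
along -34.36298533122656 lat -0.740570056020513 F along -0.1565440192348764 lat -0.36631792586631445
0.0
[[196, 190], [197, 348], [308, 349], [314, 192]]
```

View pics/m9.png

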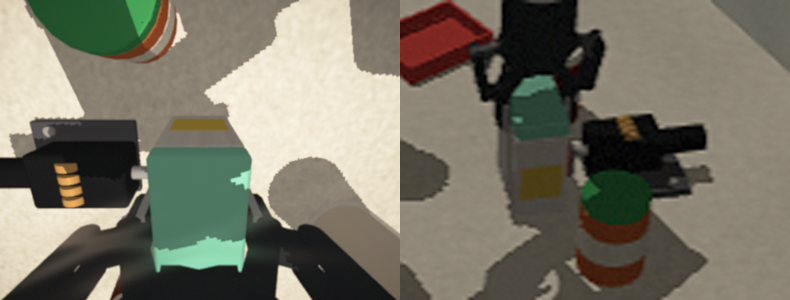

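Tin's blue side now faces the pad and is level with it; yellow panel faces jar_b side; no slip in the grip.

send_rows(moves=[[[0.0029, -0.0009, -0.001, 0, 0, -0.004, -1], [0.0029, -0.0009, 0, 0, 0, 0, -1], [0.0029, -0.0008, 0, 0, 0, 0, -1], [0.0029, -0.0008, 0, 0, 0, 0, -1], [0.0029, -0.0008, 0, 0, 0, 0, -1], [0.0019, -0.0005, 0, 0, 0, 0, -1], [0, 0, 0, 0, 0, 0, -1], [0, 0, 0, 0, 0, 0, -1], [0, 0, 0, 0, 0, 0, -1]]])

```text
clock: 20.15
eef_pos: [609.7, 27.0, 101.3]
tcp_rot: [3.141, -0.0, -1.845]
contact_force: [-4.2, 1.6, -2.9]
opening: 0.649
grasp_force: 77.1
```

```bash
python3 st.py
```

```text
[[609.7, 27.0, 101.3], [609.7, 27.0, 101.4], [609.7, 27.0, 101.3], [609.7, 27.0, 101.3]]
[ 6.09706e+02  2.70160e+01  1.01342e+02  3.14100e+00 -0.00000e+00
 -1.84500e+00 -4.33400e+00  1.43600e+00 -3.60000e+00  3.34000e-01
  8.68000e-01  8.70000e-02]
along -17.200093408792547 lat -0.8706589384899613 F along -4.56122596995609 lat 0.2091831046969974
```

send_rows(moves=[[[0.001, -0.0003, 0, 0, 0, 0, -1], [0.001, -0.0003, 0, 0, 0, 0, -1], [0.001, -0.0003, 0, 0, 0, 0, -1], [0, 0, 0, 0, 0, 0, -1], [0, 0, 0, 0, 0, 0, -1], [0, 0, 0, 0, 0, 0, -1]]])

```text
clock: 20.95
eef_pos: [611.5, 26.5, 101.3]
tcp_rot: [3.138, -0.0, -1.845]
contact_force: [-9.9, 3.5, 0.1]
opening: 0.648
grasp_force: 77.6
```

```bash
python3 st.py
```

```text
[[611.5, 26.5, 101.3], [611.5, 26.5, 101.3], [611.4, 26.5, 101.2], [611.5, 26.5, 101.2]]
[ 6.11470e+02  2.64760e+01  1.01246e+02  3.13800e+00 -0.00000e+00
 -1.84500e+00 -9.96000e+00  4.12200e+00  2.74000e-01  7.82000e-01
  1.78800e+00  1.82000e-01]
along -15.355572072756175 lat -0.9126683669262048 F along -10.703685424538046 lat 1.2735900900618857
```

send_rows(moves=[[[-0.005, 0.0014, 0, 0, 0, 0, -1], [-0.01, 0.0028, 0, 0, 0, 0, -1], [-0.02, 0.0056, 0, 0, 0, 0, -1], [-0.02, 0.0056, 0.01, 0, 0, 0, -1], [-0.005, 0.0014, 0.03, 0, 0, 0, -1], [0, 0, 0.045, 0, 0, 0, -1], [0, 0, 0.045, 0, 0, 0, -1], [0, 0, 0.045, 0, 0, 0, -1], [0, 0, 0.045, 0, 0, 0, -1], [0, 0, 0.045, 0, 0, 0, -1]]])

```text
clock: 22.15
eef_pos: [553.4, 42.7, 369.1]
tcp_rot: [-3.138, 0.001, -1.846]
contact_force: [1.4, 0.0, -4.5]
opening: 0.643
grasp_force: 77.1
```

send_rows(moves=[[[0, 0, 0.04, 0, 0, 0, -1], [0, 0, 0.01, 0, 0, 0, -1], [0, 0, 0, 0, 0, 0, -1], [0, 0, 0, 0, 0, 0, -1]]])

```text
clock: 22.55
eef_pos: [552.5, 42.8, 414.4]
tcp_rot: [3.14, -0.001, -1.845]
contact_force: [-0.1, 0.4, -4.7]
opening: 0.644
grasp_force: 77.7
```

```bash
python3 st.py
```

```text
[[552.5, 42.8, 414.4], [552.3, 42.8, 414.0], [552.3, 42.8, 413.9], [552.4, 42.8, 414.1]]
[ 5.52375e+02  4.27850e+01  4.14105e+02  3.13900e+00 -1.00000e-03
 -1.84500e+00 -1.58000e-01 -1.98000e-01 -4.81000e+00 -1.00000e-02
  3.00000e-02  1.00000e-02]
along -76.65962486458693 lat -1.2023798515820625 F along -0.09841693805946104 lat -0.23379948235171708
```

send_rows(moves=[[[-0.0158, 0.0284, 0, 0, 0, -0.0735, -1], [-0.0158, 0.0284, 0, 0, 0, -0.0735, -1], [-0.0158, 0.0284, 0, 0, 0, -0.0735, -1], [-0.0158, 0.0284, 0, 0, 0, -0.0735, -1], [-0.0158, 0.0284, 0, 0, 0, -0.0735, -1], [-0.0158, 0.0284, 0, 0, 0, -0.0735, -1], [-0.0158, 0.0284, 0, 0, 0, -0.0735, -1], [-0.0158, 0.0284, 0, 0, 0, -0.0735, -1], [-0.0158, 0.0284, 0, 0, 0, -0.0735, -1], [-0.0158, 0.0284, 0, 0, 0, -0.0735, -1]]])

```text
clock: 23.75
eef_pos: [394.1, 327.8, 415.5]
tcp_rot: [-3.141, -0.001, -2.583]
contact_force: [0.2, 1.0, -4.9]
opening: 0.648
grasp_force: 77.6
```

send_rows(moves=[[[0, 0, -0.03, 0, 0, 0, -1], [0, 0, -0.04, 0, 0, 0, -1], [0, 0, -0.045, 0, 0, 0, -1], [0, 0, -0.045, 0, 0, 0, -1], [0, 0, -0.045, 0, 0, 0, -1], [0, 0, -0.04, 0, 0, 0, -1], [0, 0, -0.02, 0, 0, 0, -1], [0, 0, 0, 0, 0, 0, -1], [0, 0, 0, 0, 0, 0, -1]]])

```text
clock: 24.65
eef_pos: [395.1, 326.9, 151.5]
tcp_rot: [-3.141, -0.001, -2.58]
contact_force: [-0.6, -0.7, -3.9]
opening: 0.643
grasp_force: 77.4
```

```bash
python3 st.py; python3 - <<'E'
from h import *
A=wrist('w10');S=snap('scene','sc10')
cv2.imwrite('pics/m10.png',np.hstack([cv2.resize(A['img'],(400,300)),cv2.resize(S['img'][190:290,300:433],(399,300),interpolation=2)])[...,::-1])
E
```

```text
[[395.1, 326.9, 151.5], [395.7, 327.4, 152.4], [395.9, 327.6, 152.8], [396.0, 327.6, 153.0]]
[ 3.95683e+02  3.27383e+02  1.52409e+02  3.14100e+00  1.00000e-03
 -2.58000e+00  2.60000e-02  1.34000e-01 -4.07800e+00  1.50000e-02
  2.00000e-02 -7.00000e-03]
along -304.5137801398798 lat 230.38083653700468 F along -0.011328376203120301 lat 0.13619329835029018
```

View pics/m10.png

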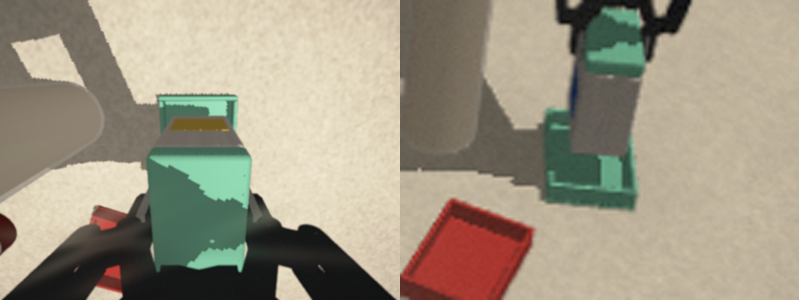

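Tin is centred over the mint tray and aligned with it (tray cols 158–238, tin centre 200).

send_rows(moves=[[[-0.0015, -0.001, -0.012, 0, 0, 0, -1], [0, 0, -0.015, 0, 0, 0, -1], [0, 0, -0.01, 0, 0, 0, -1], [0, 0, -0.005, 0, 0, 0, -1], [0, 0, 0, 0, 0, 0, -1], [0, 0, 0, 0, 0, 0, -1], [0, 0, 0, 0, 0, 0, -1]]])

```text
clock: 25.65
eef_pos: [393.9, 326.2, 109.9]
tcp_rot: [3.141, 0.001, -2.58]
contact_force: [0.2, -0.7, -4.0]
opening: 0.646
grasp_force: 77.8
```

```bash
python3 st.py
```

```text
[[393.9, 326.2, 109.9], [393.9, 326.2, 110.0], [393.9, 326.1, 110.0], [393.8, 326.1, 109.9]]
[ 3.93878e+02  3.26127e+02  1.09945e+02  3.14100e+00  1.00000e-03
 -2.58000e+00  5.39000e-01 -1.74000e-01 -4.40800e+00  3.00000e-03
  1.70000e-02  4.00000e-03]
along -305.9116404773578 lat 228.68260512827402 F along 0.5659607705482117 lat -0.021462886393756014
```

send_rows(moves=[[[0, 0, -0.001, 0, 0, 0, -1], [0, 0, -0.001, 0, 0, 0, -1], [0, 0, -0.001, 0, 0, 0, -1], [0, 0, -0.001, 0, 0, 0, -1], [0, 0, 0, 0, 0, 0, -1], [0, 0, 0, 0, 0, 0, -1], [0, 0, 0, 0, 0, 0, -1]]])

```text
clock: 26.55
eef_pos: [393.6, 325.9, 105.4]
tcp_rot: [-3.142, -0.0, -2.58]
contact_force: [0.1, 0.0, -5.2]
opening: 0.642
grasp_force: 77.9
```

```bash
python3 st.py
```

```text
[[393.6, 325.9, 105.4], [393.6, 325.9, 105.5], [393.6, 325.9, 105.5], [393.5, 325.9, 105.4]]
[ 3.93565e+02  3.25871e+02  1.05447e+02  3.14200e+00 -0.00000e+00
 -2.58000e+00 -2.53000e-01  2.47000e-01 -4.27200e+00  1.00000e-02
  2.90000e-02 -1.60000e-02]
along -306.1440274661448 lat 228.35207444642302 F along -0.3107243944141856 lat 0.16892834821567823
```

send_rows(moves=[[[0, 0, -0.0005, 0, 0, 0, -1], [0, 0, -0.0005, 0, 0, 0, -1], [0, 0, 0, 0, 0, 0, -1], [0, 0, 0, 0, 0, 0, -1]]])

```text
clock: 27.15
eef_pos: [393.6, 325.9, 105.4]
tcp_rot: [3.142, 0.0, -2.58]
contact_force: [-3.5, -3.4, 8.1]
opening: 0.647
grasp_force: 79.5
```

```bash
python3 st.py
```

```text
[[393.6, 325.9, 105.4], [393.6, 325.9, 105.3], [393.6, 325.9, 105.4], [393.6, 325.9, 105.4]]
[ 3.93568e+02  3.25901e+02  1.05349e+02  3.14200e+00  0.00000e+00
 -2.58000e+00 -3.77700e+00 -2.33400e+00  8.47900e+00 -5.09000e-01
  4.55000e-01 -2.40000e-02]
along -306.14908774676394 lat 228.3813785655139 F along -3.004685431171968 lat -3.2693458078975692
```

Touchdown felt; release and withdraw.

send_rows(moves=[[[0, 0, 0, 0, 0, 0, 0.35], [0, 0, 0, 0, 0, 0, 0.45], [0, 0, 0, 0, 0, 0, 0.55], [0, 0, 0, 0, 0, 0, 0.7], [0, 0, 0, 0, 0, 0, 0.8], [0, 0, 0, 0, 0, 0, 0.8], [0, 0, 0, 0, 0, 0, 0.8]]])

```text
clock: 28.05
eef_pos: [393.6, 325.9, 104.4]
tcp_rot: [-3.142, -0.0, -2.58]
contact_force: [-0.3, -0.0, 0.0]
opening: 0.9
grasp_force: 0.0
```

send_rows(moves=[[[0, 0, 0.01, 0, 0, 0, 0.8], [0, 0, 0.02, 0, 0, 0, 0.8], [0, 0, 0.03, 0, 0, 0, 0.8], [0, 0, 0.04, 0, 0, 0, 0.8], [0, 0, 0.04, 0, 0, 0, 0.8], [0, 0, 0.04, 0, 0, 0, 0.8], [0, 0, 0.02, 0, 0, 0, 0.8], [0, 0, 0, 0, 0, 0, 0.8], [0, 0, 0, 0, 0, 0, 0.8]]])

```text
clock: 28.95
eef_pos: [393.4, 325.8, 304.8]
tcp_rot: [3.141, 0.001, -2.58]
contact_force: [0.6, -0.3, -0.4]
opening: 0.903
grasp_force: 0.0
```

```bash
python3 - <<'E'
from h import *
A=wrist('w11');B=snap('scene','sc11');print(A['s']['eef_pos'],A['s']['contact_force'],A['s']['opening'])
c=blobs(mask(A,70,92,50,30))[0]; p=cv2.approxPolyDP(c,.02*cv2.arcLength(c,True),True).reshape(-1,2); print(np.c_[p,plane(A,p,125)[:,:2],plane(A,p,25)[:,:2]].round(1))
a=load('sc0')['img']; b=B['img']; d=cv2.absdiff(a,b).max(2)>50
for x in blobs(cv2.morphologyEx(d.astype(np.uint8),cv2.MORPH_OPEN,np.ones((3,3)))*1,20)[:12]: print(cv2.boundingRect(x))
E
```

```text
[393.42304802 325.75234249 304.80334753] [ 0.56672417 -0.294847   -0.43456609] 0.9033726092991627
[[222.  116.  357.7 264.3 369.4 258.6]
 [232.  208.  441.3 325.9 480.3 340.4]
 [275.  210.  416.8 369.6 447.8 398.4]
 [285.  117.  323.7 320.5 324.2 333.3]]
(330, 178, 124, 81)
(253, 147, 50, 77)
(356, 113, 53, 54)
(469, 136, 43, 59)
(372, 10, 49, 42)
(190, 138, 31, 41)
(471, 44, 33, 28)
(350, 232, 24, 20)
(495, 72, 17, 28)
(280, 232, 66, 18)
(410, 0, 20, 54)
(306, 164, 27, 16)
```

View pics/w11.png

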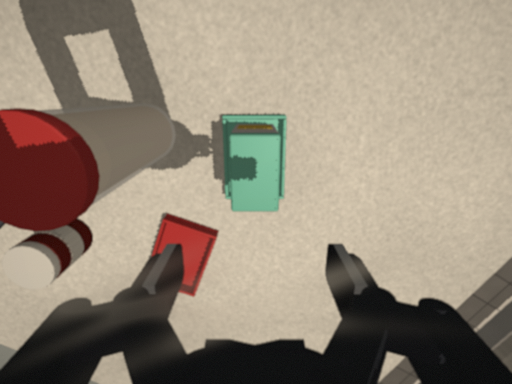

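The tin stands upright inside the mint tray (lid at about (256,170)), aligned with it. The gripper is clear and nothing else has moved.

```bash
python3 -c "
from rig import sign_off
print(sign_off())"
```

```text
the job is handed in; nothing more can be done
None
```

I stamped the tin's yellow panel and then its blue panel, pushing the pad to its stop each time, set it upright in the mint tray, let go, and handed the job in at about 29 s on the robot's clock.

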